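# Index the drill jig to its next hole

## Task

Move the drill jig on to its next hole, towards the end with the green tag. The yellow stop on that side is in the way: lift it out of its notch and drop it into the next notch outward; then pull up the red spring knob, slide the blue carriage one notch towards that stop and let the pin snap fully home. Leave the stop on the red tag's side, and the can, driver, tape roll and screwdriver, where they are.

Things in the scene. Friction and masses are not known exactly. Their poses are not given: they have to be found in the camera images.
- jig: drill jig bolted to the bench: grey plate 225 (jig x -60 to 165) x 300 (jig y) x 12 mm. Origin on the bench surface under the rail's middle; z up, jig y along the rail (all sliding), jig x across it. Knob and both tabs stand on the line jig x = 0. Heights z in mm below are above the bench. Bars along y, tops at z 32: the middle one has pin holes, the outer two the stops' notches
- drill_bush (a point): steel bush of the fixed blue bridge over the strip, at jig x 85, jig y 0; this point at z 104, the bridge's top. The bridge covers jig x 72 to 160, |jig y| up to 25
- knob_grip (a point): middle of the red round index knob on the carriage: head 28 dia, 26 high, z 82 to 108 when the pin is home (this point at z 95). Below it a 12 dia neck and a collar, and the carriage's top at z 60. The knob is pulled straight up
- plunger (a joint): pull (m) of the knob and its 8 mm pin: 0 = pin fully home in a hole, 0.010 = pin just clear of the bar, 0.016 = upper limit. A spring pulls it down with 5 N at 0 and 10.5 N at 0.016; let go between holes it rests at 0.010 on the bar and drops in when the carriage brings it over a hole
- carriage (a joint): position (m) of the blue carriage along jig y, growing to +y; starts within 1 mm of 0; pin holes every 0.030 (-0.060 to 0.060), each with 1.2 mm play. 66 long along y, 94 wide, z 19 to 60; clamped strip 160 long at jig x 55 to 115, z 60; clamp screws up to z 72. Slides with about 2 N once the pin is clear; a seated stop blocks it (2 mm off its end face)
- stop_left_tab (a point): grip point of the stop at the jig's +y end: centre of its yellow upright tab (14 along jig x, 22 along jig y, standing z 46-106 when seated; this point at z 94, i.e. 12 below the top). Lift the tab and its two 8 mm wide feet come out of their notches
- stop_left_lift (a joint): height (m) of that stop above seated: 0 = feet fully in the notches, 0.010 = just clear of the notched bars, 0.016 = upper limit. It falls back by its own weight (0.2 kg); when let go over a bar between notches it rests at 0.010
- stop_left_shift (a joint): that stop's shift (m) along the rail, positive outward (to jig +y, away from the carriage); starts within 1 mm of 0 in its first notch; further notches 0.030 and 0.060 outward, each with about 1.7 mm of play either way; slides freely (under 1 N) once lifted
- stop_right_tab (a point): grip point of the stop at the jig's -y end: centre of its yellow upright tab (14 along jig x, 22 along jig y, standing z 46-106 when seated; this point at z 94, i.e. 12 below the top). Lift the tab and its two 8 mm wide feet come out of their notches
- stop_right_lift (a joint): height (m) of that stop above seated: 0 = feet fully in the notches, 0.010 = just clear of the notched bars, 0.016 = upper limit. It falls back by its own weight (0.2 kg); when let go over a bar between notches it rests at 0.010
- stop_right_shift (a joint): that stop's shift (m) along the rail, positive outward (to jig -y, away from the carriage); starts within 1 mm of 0 in its first notch; further notches 0.030 and 0.060 outward, each with about 1.7 mm of play either way; slides freely (under 1 N) once lifted
- green_tag: green block 50 x 22 x 24 mm fixed on the base plate at one end of the rail (jig y +132 or -132 mm); origin at the centre of its underside. It marks the direction in which the carriage is to go
- red_tag: the same block in red, at the other end
- spray_can: loose spray can, 62 dia, 170 high, upright near one end of the jig; origin at the centre of its underside
- driver: loose cordless driver standing on its battery near the other end, 155 long (along its own x, -65 to +90), 74 wide, 190 high; origin under the middle of the battery
- tape_roll: loose roll, 84 outer dia, 40 high, lying flat on the robot's side of the jig; origin at the centre of its underside
- screwdriver: loose screwdriver, 160 long along its own x, about 30 thick, lying roughly along the rail on the robot's side of the jig; origin under its middle

How it is judged:
By the outcome, as a careful person would: the job done as asked, in the order asked, and still so for the second after the job is handed in, with the robot touching nothing.
It also fails if it takes over 45 s, if anything falls off the work surface, if the arm or the gripper's body presses on something with over 40 N, if the wrist force passes 120 N, or if a joint passes its speed limit or range.

## Robot

A 6-joint arm with a two-finger parallel gripper is mounted at the origin on the work surface. World frame = base frame: x ahead of the robot, y to its left, z up, the work surface at z = 0. Lengths are in mm, angles in rad, forces in N, time in s.
With the tool pointing down it reaches from about 275 to 975 mm from the base axis. Payload 8.4 kg.
Tool frame: the origin (TCP) lies at the very end of the fingers, on their centre line; the grasp point (between the pads) lies 19 mm behind it; z points along the fingers, y is the direction in which the jaws open and shut (so a half turn about z gives the same grasp; the last joint's range is limited). The gripper opens to 92 mm and grips with 3 to 60 N. Pads are 20 mm wide; open, the fingers measure 128 mm over their backs; the gripper's body (75 mm by 189 mm) begins 69 mm behind the grasp point.
Start: joints at [1.127, 0.353, 1.633, -0, 1.155, -0.002], TCP at [267.228, 564.993, 214.583] pointing down, gripper open.
Joint ranges: [-2.63, 2.63], [-0.92, 2.1], [0.06, 2.66], [-1.3, 4.44], [0, 2.69], [-3.02, 3.02]. Speed limits (rad/s): [2.22, 2.22, 2.79, 3.14, 3.14, 3.14].

## Interface

Orientations are given as a rotation vector (axis times angle).
In Python, from station import bot gives the robot as it stands.
- The arm moves only by the tool send_rows, never from a script. Its argument "targets" is a list of rows, each a list of 7 numbers: the opening, from 0 (shut) to 1 (fully open), then the shift along the world's x, y, z in m, then the turn, a rotation vector about the world's x, y, z in rad. A call has exactly 10 rows; each row is the pose to reach, as a shift and turn from the pose commanded when the call began; what a row does not reach only later rows make up. A row lasts 1/10 s, in which the tool goes at most 50 mm and 8.59 degrees, less where a joint would pass 70% of its speed; a pose out of reach is approached as far as the arm can. A call with a gripper value outside its range is refused whole. The fingers move at their own pace and stop on an object; "squeeze" is the grip in N (left out, the last holds). Time passes only in rows, so rows that repeat a pose let the fingers close, or fill a call up. It gives the time, the measured TCP pose, the force and the opening at its end, in the units of the state.
- bot.state(): the state, without advancing time (a new reading comes with each control period).
- bot.get_image(name): name is "scene" or "side" or "wrist"; returns a dict with "img" (420x560x3 uint8, blue, green, red), "camera_matrix" (3x3 intrinsics, pixels), "dist_coeffs" ([k1, k2, p1, p2, k3] as OpenCV has them; the pictures are not rectified), "rvec" (rotation vector, rad) and "tvec" (3), from world to camera coordinates, as OpenCV has them. Camera axes: x right, y down, z forward; pixel columns grow to the right and rows downward; lengths in mm; the calibration is good to about 2 mm. A picture is of the moment at which its call begins. There is no depth.
- bot.finish_job(): hands the job in, once; it reports no verdict.
Trained networks look in a picture, given as the dict that the camera call returned (one of the last four; its "shot" number tells which), for a name from the list of things; names that differ only in an ending like _2 or _b are one class to them, and where a whole thing is asked for, a point or a joint stands for the part that bears it (a point fixed in the world has none). Each returns a list of dicts, best first, with "confidence" (0 to 1); they miss things now and then, are a little off and sometimes report something else, mostly with a low value. They report only what shows in the picture. A call takes as long as a camera call.
- bot.regions_of(name, picture): "pixels" (420x560 bool, what is visible of it) and "pixel" ([column, row] in pixels, amid what is visible of it).
The state is a dict: "time": time; "joints": joint angles; "qvel": joint speeds; "effort": joint torques, N m; "position": TCP position; "tool_rot": TCP orientation; "contact_force": force on the tool from outside, world axes, zero at the start; "moment": the same for the moment, N m; "finger_gap": finger opening in mm.
Only numpy, scipy, OpenCV 4.12 (cv2) and the standard library are available. Lean on these libraries where they do the work, as an engineer would, in place of code of your own. Each camera call takes 0.05 s, during which the arm holds its last target. There are 200 camera calls.

## Working session

There is one attempt and no reset: what is moved stays moved. The work goes in short steps, Python scripts to look and compute and a tool call to move; the robot and the scene stay as the last step left them, time stands still between calls to the robot, and variables do not carry over. Pictures are saved under pics/ and viewed, about 8 in all and at most 12, crops included, and the job is handed in when it is done.

Besides the shell and the picture viewer there is one more tool, called after ">>>" as name(argument=value, ...) on one line, values as JSON. send_rows: Moves the arm, as the interface text tells. Its arguments: {"type":"object","properties":{"targets":{"type":"array"},"squeeze":{"type":"number"}},"required":["targets"]}

```bash
mkdir -p pics
cat > h.py <<'E'
import numpy as np, cv2
from station import bot
def snap(n,f=None):
    p=bot.get_image(n)
    if f: cv2.imwrite('pics/'+f,p['img'])
    return p
def ray(p,uv):
    K=np.array(p['camera_matrix']);d=np.array(p['dist_coeffs'])
    u=cv2.undistortPoints(np.array([[uv]],float),K,d)[0,0]
    R=cv2.Rodrigues(np.array(p['rvec'],float))[0];t=np.array(p['tvec'],float).ravel()
    return -R.T@t, R.T@np.array([u[0],u[1],1])
def atz(p,uv,z):
    c,d=ray(p,uv); return c+d*(z-c[2])/d[2]
def proj(p,X):
    return cv2.projectPoints(np.array(X,float).reshape(-1,3),np.array(p['rvec'],float),np.array(p['tvec'],float),np.array(p['camera_matrix']),np.array(p['dist_coeffs']))[0][:,0]
E
python3 - <<'E'
from h import *
Z={'green_tag':12,'red_tag':12,'knob_grip':95,'stop_left_tab':90,'stop_right_tab':90,'spray_can':85,'tape_roll':20,'screwdriver':15,'driver':95,'jig':6}
I=[]
for c in ['scene','side']:
    p=snap(c,c+'0.png')
    print(c,ray(p,(280,210))[0].round())
    for n in Z:
        for r in bot.regions_of(n,p)[:2]:
            print(n,round(r['confidence'],2),np.round(r['pixel']),atz(p,r['pixel'],Z[n]).round(),r['pixels'].sum())
s=bot.state();print(s['time'],s['position'],s['tool_rot'],s['finger_gap'],s['contact_force'])
E
```

```text
scene [1294.  277. 1010.]
green_tag 0.67 [198. 192.] [ 511. -212.   12.] 1551
green_tag 0.53 [343. 251.] [568. 185.  12.] 208
red_tag 0.65 [235. 225.] [579. -83.  12.] 179
knob_grip 0.45 [286. 222.] [593.  52.  95.] 174
stop_left_tab 0.61 [307. 236.] [610. 106.  90.] 327
stop_right_tab 0.72 [268. 227.] [617.  16.  90.] 357
spray_can 0.94 [197. 190.] [ 563. -181.   85.] 1588
tape_roll 0.96 [325. 207.] [460. 108.  20.] 885
screwdriver 0.92 [261. 198.] [481. -53.  15.] 293
driver 0.68 [395. 235.] [549. 289.  95.] 2974
driver 0.57 [233. 224.] [639. -58.  95.] 168
jig 0.31 [308. 235.] [547.  91.   6.] 375
jig 0.29 [260. 200.] [479. -57.   6.] 291
side [  56. -730.  717.]
green_tag 0.43 [272. 204.] [596. 218.  12.] 146
red_tag 0.62 [345. 262.] [609. -61.  12.] 305
red_tag 0.28 [318. 235.] [616.  48.  12.] 642
knob_grip 0.77 [305. 209.] [584.  52.  95.] 194
knob_grip 0.71 [318. 232.] [556. -34.  95.] 560
stop_left_tab 0.76 [294. 209.] [567.  72.  90.] 279
stop_right_tab 0.76 [317. 234.] [556. -32.  90.] 640
spray_can 0.89 [371. 271.] [ 576. -178.   85.] 2884
tape_roll 0.94 [252. 239.] [478. 110.  20.] 1107
screwdriver 0.67 [296. 278.] [491. -51.  15.] 415
screwdriver 0.41 [372. 270.] [ 637. -117.   15.] 2867
driver 0.97 [240. 169.] [548. 286.  95.] 3121
jig 0.36 [238. 170.] [609. 429.   6.] 3102
jig 0.19 [302. 207.] [656. 176.   6.] 177
1.1 [267.24513373 565.00507355 214.59062712] [-6.88374781e-01 -3.06524665e+00 -7.13698206e-05] 91.91608789832577 [ 0.17149354  0.73320517 -0.17659784]
```

View pics/scene0.png

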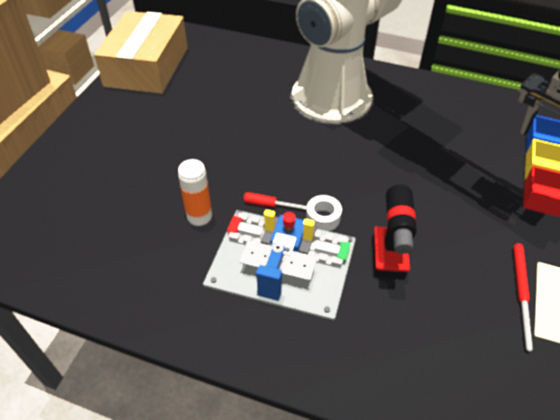

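View pics/side0.png

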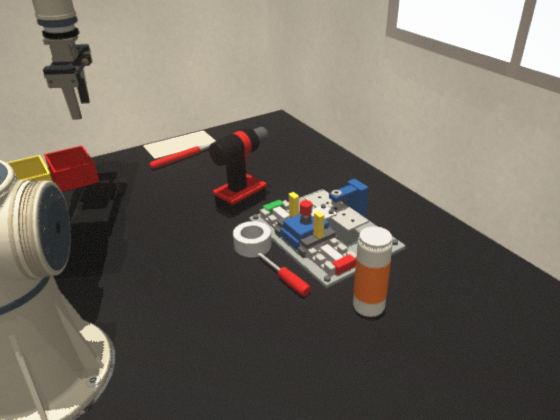

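The jig sits with its rail roughly along world y. The bridge is on the far side, at about (270,275) in the scene view. The green tag is at (344,250) and the red tag at (235,225), so green is the jig +y end and the left stop is the one to move. I'll triangulate next and then look from the wrist camera.

```bash
cat >> h.py <<'E'
def blobs(p,name,box,amin=15):
    """colour blobs in box (c0,r0,c1,r1): list of (area, centroid, bbox)"""
    h=cv2.cvtColor(p['img'],cv2.COLOR_BGR2HSV)
    H,S,V=h[...,0].astype(int),h[...,1],h[...,2]
    m={'yellow':(H>18)&(H<35),'red':(H<8)|(H>172),'green':(H>45)&(H<80)}[name]&(S>140)&(V>60)
    k=np.zeros(m.shape,bool);k[box[1]:box[3],box[0]:box[2]]=1
    n,l,s,c=cv2.connectedComponentsWithStats((m&k).astype(np.uint8))
    return sorted([(s[i,4],c[i].round(1),s[i,:4]) for i in range(1,n) if s[i,4]>=amin],key=lambda a:-a[0])
def tri(ps,uvs):
    A=np.zeros((3,3));b=np.zeros(3)
    for p,u in zip(ps,uvs):
        c,d=ray(p,u);d/=np.linalg.norm(d);M=np.eye(3)-np.outer(d,d);A+=M;b+=M@c
    return np.linalg.solve(A,b)
E
python3 - <<'E'
from h import *
a=snap('scene');b=snap('side')
for c in ['yellow','red','green']:
    print(c);
    for x in blobs(a,c,(225,200,360,310)): print(' a',x)
    for x in blobs(b,c,(240,180,410,280)): print(' b',x)
E
```

```text
yellow
 a (np.int32(179), array([269. , 219.6]), array([263, 209,  13,  22], dtype=int32))
 a (np.int32(149), array([308.1, 231.5]), array([303, 222,  11,  19], dtype=int32))
 b (np.int32(223), array([318.3, 224.6]), array([314, 212,  10,  27], dtype=int32))
 b (np.int32(195), array([293.2, 203.1]), array([289, 192,  10,  24], dtype=int32))
red
 a (np.int32(176), array([261.5, 202.5]), array([244, 200,  32,   8], dtype=int32))
 a (np.int32(164), array([288.8, 218.9]), array([283, 211,  13,  17], dtype=int32))
 a (np.int32(152), array([233.5, 224. ]), array([227, 216,  15,  16], dtype=int32))
 b (np.int32(312), array([251.7, 188. ]), array([240, 180,  27,  21], dtype=int32))
 b (np.int32(284), array([344.4, 263.7]), array([333, 255,  23,  20], dtype=int32))
 b (np.int32(199), array([287.3, 274.2]), array([277, 267,  26,  13], dtype=int32))
 b (np.int32(150), array([305.2, 207.2]), array([300, 200,  12,  15], dtype=int32))
green
 a (np.int32(122), array([343.4, 250.4]), array([338, 243,  11,  19], dtype=int32))
 b (np.int32(85), array([272.6, 204.4]), array([264, 200,  18,  10], dtype=int32))
```

Run:
```python
from h import *
a=snap('scene');b=snap('side')
P={}
for n,u,v in [('R',(269,219.6),(318.3,224.6)),('L',(308.1,231.5),(293.2,203.1)),('knob',(288.8,218.9),(305.2,207.2)),('red',(233.5,224),(344.4,263.7)),('green',(343.4,250.4),(272.6,204.4))]:
    P[n]=tri([a,b],[u,v]);print(n,P[n].round(1))
for m,n in [('red','green'),('R','L')]:
    d=P[n]-P[m];print(np.degrees(np.arctan2(-d[0],d[1])),np.linalg.norm(d[:2]))
p=snap('wrist');s=bot.state();R=cv2.Rodrigues(np.array(s['tool_rot']))[0]
c,d=ray(p,p['camera_matrix'][:2,2] if hasattr(p['camera_matrix'],'shape') else (280,210))
print('cam in tool',R.T@(c-s['position']),'dir tool',R.T@d,'img x in tool',R.T@cv2.Rodrigues(np.array(p['rvec']))[0].T@[1,0,0]);print(R.round(3),p['camera_matrix'])
```

```text
R [586.5   7.6  77.5]
L [587.8 103.9  78.5]
knob [584.4  54.4  97. ]
red [591.  -81.5  29.4]
green [580.1 187.2  33.3]
2.3193101599249233 268.9220351933838
-0.72403493716415 96.37124089060018
cam in tool [  79.31040812    1.2837759  -170.34025972] dir tool [-2.81755532e-01  3.64290540e-04  9.59486158e-01] img x in tool [ 1.05576350e-03  9.99999440e-01 -6.96447038e-05]
[[-0.904  0.428  0.   ]
 [ 0.428  0.904  0.   ]
 [ 0.     0.    -1.   ]] [[296.03890889   0.         280.70639064]
 [  0.         296.03890889 213.35654515]
 [  0.           0.           1.        ]]
```

>>> send_rows(targets=[[1,0.01,-0.015,0.03,0,0,-0.11],[1,0.03,-0.045,0.06,0,0,-0.23],[1,0.055,-0.08,0.085,0,0,-0.34],[1,0.08,-0.12,0.09,0,0,-0.45],[1,0.105,-0.16,0.09,0,0,-0.565],[1,0.13,-0.2,0.09,0,0,-0.68],[1,0.155,-0.24,0.09,0,0,-0.79],[1,0.18,-0.28,0.09,0,0,-0.9],[1,0.205,-0.32,0.09,0,0,-1.02],[1,0.23,-0.35,0.09,0,0,-1.127]])

```text
time: 2.35
position: [497.9, 212.6, 304.9]
tool_rot: [2.225, 2.217, 0.0]
contact_force: [0.6, -0.0, 0.7]
finger_gap: 91.6
```

>>> send_rows(targets=[[1,0.03,-0.035,0,0,0,0],[1,0.06,-0.07,0,0,0,0],[1,0.08,-0.1,-0.02,0,0,0],[1,0.09,-0.125,-0.05,0,0,0],[1,0.09,-0.125,-0.08,0,0,0],[1,0.09,-0.125,-0.1,0,0,0],[1,0.09,-0.125,-0.1,0,0,0],[1,0.09,-0.125,-0.1,0,0,0],[1,0.09,-0.125,-0.1,0,0,0],[1,0.09,-0.125,-0.1,0,0,0]])

```text
time: 3.35
position: [588.0, 90.4, 206.1]
tool_rot: [2.218, 2.223, 0.003]
contact_force: [0.9, -0.4, 0.2]
finger_gap: 91.9
```

Run:
```python
from h import *
p=snap('wrist','w1.png');s=bot.state();print(s['time'],s['position'],s['tool_rot'],s['joints'])
for c in ['yellow','red','green']:
    for x in blobs(p,c,(0,0,560,420),80): print(c,x)
```

```text
3.4 [587.8740306   90.30179723 205.89245494] [2.21797575 2.22317628 0.0026195 ] [1.49887856e-01 3.13661456e-01 1.71050617e+00 1.14882483e-05
 1.11535788e+00 1.47540839e-01]
yellow (np.int32(2664), array([433.5, 390.7]), array([260, 377, 300,  23], dtype=int32))
yellow (np.int32(742), array([ 98.7, 340.2]), array([ 87, 312,  32,  56], dtype=int32))
yellow (np.int32(664), array([462.5, 340.2]), array([444, 312,  31,  56], dtype=int32))
yellow (np.int32(402), array([275.6, 197.5]), array([269, 181,  15,  33], dtype=int32))
yellow (np.int32(254), array([280.2, 285.3]), array([275, 272,  12,  25], dtype=int32))
red (np.int32(4519), array([236.1,  25.5]), array([175,   0, 128,  59], dtype=int32))
red (np.int32(771), array([207.9, 301.2]), array([196, 271,  24,  53], dtype=int32))
red (np.int32(599), array([283.1, 316.2]), array([265, 303,  38,  23], dtype=int32))
red (np.int32(513), array([275.8, 243.1]), array([265, 229,  25,  31], dtype=int32))
```

View pics/w1.png

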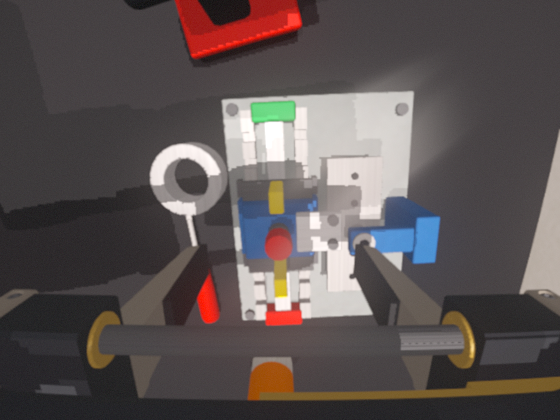

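Wrist view: left stop tab at about (276,205), knob at (278,244), right tab at (280,285), green tag at (273,111), and plate corners near (223,99) and (411,92).

Run:
```python
from h import *
p=snap('wrist')
for n,uv,z in [('corner(-60,150)',(223,99),12),('corner(165,150)',(411,92),12),('corner(165,-150)~',(406,314),12),('L -y edge',(276,214),106),('R -y edge',(280.5,297),106),('knob -y edge',(278.5,260),108),('knob left',(265,246),108),('knob right',(290,246),108),('Lc top',(276.5,204),106)]:
    print(n,atz(p,uv,z).round(1))
print(ray(p,(280,210))[0])
c=p['img'][165:325,230:350];cv2.imwrite('pics/w1c.png',cv2.resize(c,None,fx=5,fy=3.75*4/3*0.75,interpolation=cv2.INTER_CUBIC))
from scipy.optimize import least_squares
obs=[((-60,150,12),(223,99)),((165,150,12),(411,92))]
```

```text
corner(-60,150) [521.9 202.4  12. ]
corner(165,150) [740.8 212.   12. ]
corner(165,-150)~ [771.7 -87.4  12. ]
L -y edge [584.6  91.1 106. ]
R -y edge [589.2   0.9 106. ]
knob -y edge [587.   44.1 108. ]
knob left [573.8  59.1 108. ]
knob right [598.3  59.1 108. ]
Lc top [585.1 100.9 106. ]
[588.09768815 170.87895987 376.28395889]
```

View pics/w1c.png

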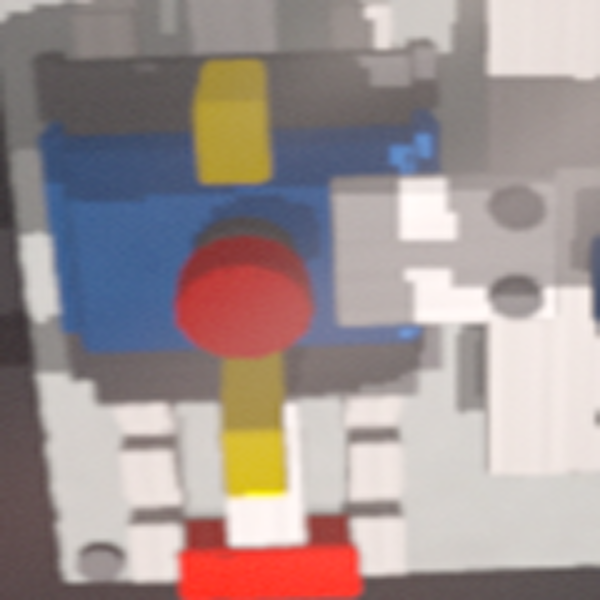

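Run:
```python
from h import *
from scipy.optimize import least_squares
p=snap('wrist')
q=lambda c,r:(230+c/5,165+r/3.75)
for n,uv,z in [('L far',q(231,100),106),('L near',q(234,184),106),('R far',q(254,430),106),('R near',q(255,495),106),('kn l',q(177,300),108),('kn r',q(313,300),108),('kn near',q(243,357),108),('kn far',q(243,238),108)]:
    print(n,atz(p,uv,z).round(1))
obs=[((-60,150,12),(223,99)),((165,150,12),(411,92))]
yL=[]
def f(v):
    x,y,t,s,a,b=v;c,S=np.cos(t),np.sin(t)
    pts=[o[0] for o in obs]; uv=[o[1] for o in obs]
    add=lambda P,u:(pts.append(P),uv.append(u))
    for dy,u in [(11,(231,100)),(-11,(234,184))]: add((0,a+dy,106),q(*u))
    for dy,u in [(11,(254,430)),(-11,(255,495))]: add((0,b+dy,106),q(*u))
    for dx,dy,u in [(-14,0,(177,300)),(14,0,(313,300)),(0,-14,(243,357)),(0,14,(243,238))]: add((dx,s+dy,108),q(*u))
    P=np.array(pts,float);W=np.c_[x+c*P[:,0]-S*P[:,1],y+S*P[:,0]+c*P[:,1],P[:,2]]
    return (proj(p,W)-np.array(uv)).ravel()
r=least_squares(f,[586,55,.03,0,50,-50]);print(r.x.round(3),np.degrees(r.x[2]));print(r.fun.reshape(-1,2).round(1))
```

```text
L far [584.6 112.8 106. ]
L near [585.2  91.  106. ]
R far [589.2  21.2 106. ]
R near [589.5   1.  106. ]
kn l [574.1  60.1 108. ]
kn r [600.6  60.2 108. ]
kn near [587.  44. 108.]
kn far [586.9  77.2 108. ]
[ 5.87158e+02  5.45360e+01  5.00000e-02  5.91100e+00  4.73980e+01
 -4.35030e+01] 2.859190284120855
[[-1.7  0.9]
 [ 3.4 -0.5]
 [-0.4 -0.1]
 [ 0.2  0.1]
 [-0.4 -0.7]
 [ 0.4  0.8]
 [-1.2  0.4]
 [ 0.3 -0.9]
 [ 0.6 -2.3]
 [-0.8  2.8]]
```

>>> send_rows(targets=[[0.5,-0.001,0.004,-0.02,0,0,0.025],[0.5,-0.003,0.012,-0.05,0,0,0.05],[0.5,-0.003,0.012,-0.08,0,0,0.05],[0.5,-0.003,0.012,-0.1,0,0,0.05],[0.5,-0.003,0.012,-0.115,0,0,0.05],[0.5,-0.003,0.012,-0.125,0,0,0.05],[0.5,-0.003,0.012,-0.131,0,0,0.05],[0.5,-0.003,0.012,-0.131,0,0,0.05],[0.5,-0.003,0.012,-0.131,0,0,0.05],[0.5,-0.003,0.012,-0.131,0,0,0.05]], squeeze=25)

```text
time: 4.5
position: [584.9, 102.1, 74.5]
tool_rot: [2.162, 2.278, 0.002]
contact_force: [-0.2, -0.9, 0.5]
finger_gap: 46.1
```

Run:
```python
from h import *
p=snap('wrist','w2.png');s=bot.state();print(s['time'],s['position'],s['finger_gap'],s['contact_force'])
```

```text
4.55 [584.8265986  102.05664777  74.40325257] 46.098811534297106 [-0.41745278  0.4883894  -0.67040401]
```

View pics/w2.png

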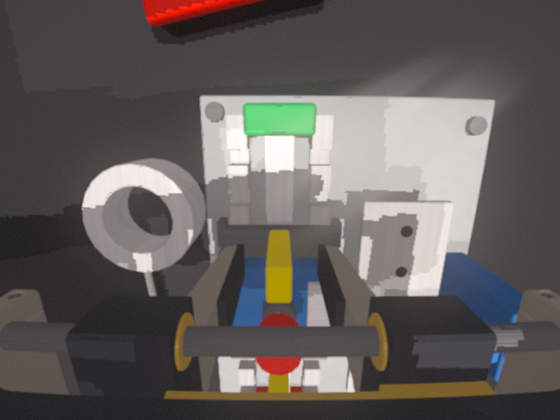

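The yellow tab, at (280,265), lies centred between the fingers, and the plate edges are square to the image. I'll close now.

>>> send_rows(targets=[[0,0,0,0,0,0,0],[0,0,0,0,0,0,0],[0,0,0,0,0,0,0],[0,0,0,0,0,0,0],[0,0,0,0,0,0,0],[0,0,0,0,0,0,0],[0,0,0,0.003,0,0,0],[0,0,0,0.007,0,0,0],[0,0,0,0.011,0,0,0],[0,0,0,0.013,0,0,0]], squeeze=25)

```text
time: 5.55
position: [583.8, 101.9, 86.8]
tool_rot: [-2.163, -2.278, 0.001]
contact_force: [-1.5, 0.5, -2.6]
finger_gap: 13.7
```

Gripped at 13.7 mm and carrying about 2 N. Next is the outward shift and the lowering.

>>> send_rows(targets=[[0,0,0.003,0,0,0,0],[0,0,0.01,0,0,0,0],[0,-0.001,0.02,0,0,0,0],[0,-0.0015,0.027,0,0,0,0],[0,-0.0015,0.03,0,0,0,0],[0,-0.0015,0.03,0,0,0,0],[0,-0.0015,0.03,-0.004,0,0,0],[0,-0.0015,0.03,-0.008,0,0,0],[0,-0.0015,0.03,-0.012,0,0,0],[0,-0.0015,0.03,-0.0125,0,0,0]])

```text
time: 6.55
position: [582.4, 131.8, 73.6]
tool_rot: [-2.163, -2.278, 0.001]
contact_force: [-4.9, -0.2, 0.2]
finger_gap: 14.0
```

>>> send_rows(targets=[[0,0,0,0,0,0,0],[0.5,0,0,0,0,0,0],[0.5,0,0,0,0,0,0],[0.5,0,0,0,0,0,0],[0.5,0,0,0.01,0,0,0],[0.5,0,0,0.03,0,0,0],[0.5,0,0,0.05,0,0,0],[0.5,0,0,0.06,0,0,0],[0.5,0,-0.01,0.06,0,0,0],[0.5,0,-0.01,0.06,0,0,0]])

```text
time: 7.55
position: [582.6, 120.9, 133.9]
tool_rot: [2.163, 2.278, -0.0]
contact_force: [0.1, -0.3, -0.6]
finger_gap: 45.7
```

Run:
```python
from h import *
p=snap('wrist','w3.png');s=bot.state();print(s['time'],s['position'],s['finger_gap'],s['contact_force'])
for c in ['yellow','red']:
    for x in blobs(p,c,(200,150,360,420),80): print(c,x)
```

```text
7.6 [582.26205945 121.14836661 133.45544732] 46.10004965122749 [-0.00086613  0.30362336  0.24031215]
yellow (np.int32(822), array([280.9, 219.2]), array([272, 196,  19,  46], dtype=int32))
yellow (np.int32(359), array([228. , 395.5]), array([200, 392,  64,   8], dtype=int32))
yellow (np.int32(339), array([280.5, 365.5]), array([272, 356,  18,  20], dtype=int32))
yellow (np.int32(297), array([332.9, 395.6]), array([295, 392,  65,   8], dtype=int32))
red (np.int32(1042), array([280.5, 309.4]), array([264, 290,  34,  37], dtype=int32))
red (np.int32(795), array([280.3, 375. ]), array([259, 358,  44,  29], dtype=int32))
```

View pics/w3.png

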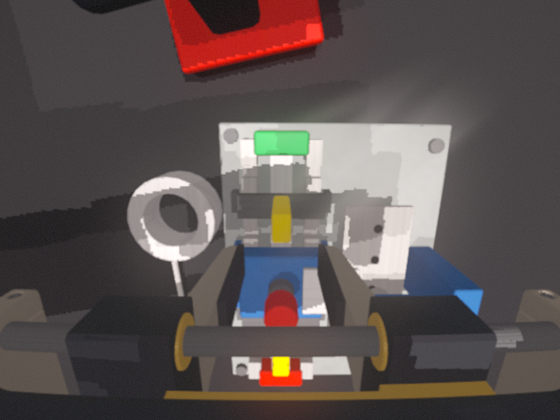

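The left stop tab now stands at (281,220), with a clear gap to the blue carriage. I'll check that it is seated and place the knob.

Run:
```python
from h import *
p=snap('wrist');a=snap('scene');b=snap('side')
print('L near edge',atz(p,(281,242),106),'knob near',atz(p,(281,327),108),'kl/kr',atz(p,(264,309),108),atz(p,(298,309),108))
for n,q,bx in [('scene',a,(225,200,360,310)),('side',b,(240,180,410,280))]:
    for x in blobs(q,'yellow',bx): print(n,x)
    # predicted tops for seated / 10mm up
    for z in (106,116): print(n,z,proj(q,[[583.4,131.9,z],[585,102,106]]).round(1).tolist())
```

```text
L near edge [583.38400312 122.37967929 106.        ] knob near [587.10664284  51.67704886 108.        ] kl/kr [573.23593649  67.39484693 108.        ] [599.24893113  68.76260777 108.        ]
scene (np.int32(185), array([321.1, 233.5]), array([316, 223,  11,  21], dtype=int32))
scene (np.int32(183), array([269. , 219.5]), array([263, 209,  13,  22], dtype=int32))
scene 106 [[322.2, 225.2], [309.0, 222.2]]
scene 116 [[322.5, 222.3], [309.0, 222.2]]
side (np.int32(235), array([318.3, 224.3]), array([314, 211,  10,  28], dtype=int32))
side (np.int32(230), array([285.8, 199.5]), array([281, 187,  11,  27], dtype=int32))
side 106 [[285.7, 188.3], [293.4, 193.9]]
side 116 [[285.6, 184.5], [293.4, 193.9]]
```

>>> send_rows(targets=[[0.5,0.002,-0.02,0.003,0,0,0],[0.5,0.003,-0.045,0.003,0,0,0],[0.5,0.0045,-0.0635,0,0,0,0],[0.5,0.0045,-0.0635,-0.01,0,0,0],[0.5,0.0045,-0.0635,-0.03,0,0,0],[0.5,0.0045,-0.0635,-0.045,0,0,0],[0.5,0.0045,-0.0635,-0.053,0,0,0],[0.5,0.0045,-0.0635,-0.058,0,0,0],[0.5,0.0045,-0.0635,-0.058,0,0,0],[0.5,0.0045,-0.0635,-0.058,0,0,0]])

```text
time: 8.75
position: [587.6, 58.7, 76.4]
tool_rot: [2.162, 2.278, 0.001]
contact_force: [0.6, -1.4, 0.8]
finger_gap: 46.0
```

Run:
```python
from h import *
p=snap('wrist','w4.png');s=bot.state();print(s['time'],s['position'],s['finger_gap'],s['contact_force'])
```

```text
8.8 [587.70121736  58.68459756  76.66252004] 45.81192776338979 [-0.41299421 -0.53744121  0.25403659]
```

View pics/w4.png

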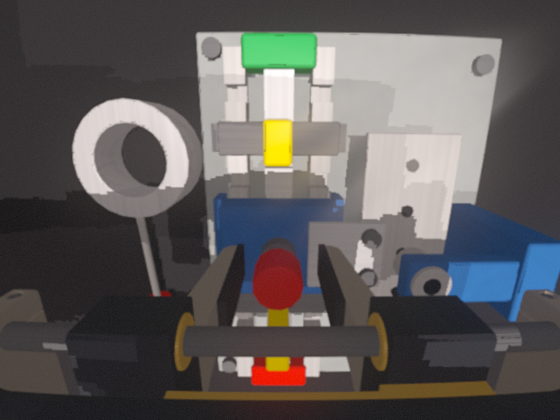

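The knob, at (278,280), is centred between the fingers. The stop is clear of the carriage by roughly one notch. I'll grip and pull up 13.5 mm.

>>> send_rows(targets=[[0,0,0,0,0,0,0],[0,0,0,0,0,0,0],[0,0,0,0,0,0,0],[0,0,0,0,0,0,0],[0,0,0,0,0,0,0],[0,0,0,0.003,0,0,0],[0,0,0,0.007,0,0,0],[0,0,0,0.011,0,0,0],[0,0,0,0.0135,0,0,0],[0,0,0,0.0135,0,0,0]], squeeze=40)

```text
time: 9.8
position: [585.8, 58.4, 89.1]
tool_rot: [-2.162, -2.277, 0.003]
contact_force: [-6.3, 0.3, -10.4]
finger_gap: 27.2
```

>>> send_rows(targets=[[0,-0.0005,0.002,0,0,0,0],[0,-0.001,0.006,0,0,0,0],[0,-0.002,0.012,0,0,0,0],[0,-0.0025,0.018,0,0,0,0],[0,-0.003,0.024,0,0,0,0],[0,-0.003,0.028,0,0,0,0],[0,-0.003,0.03,0,0,0,0],[0,-0.003,0.03,0,0,0,0],[0,-0.003,0.03,0,0,0,0],[0,-0.003,0.03,0,0,0,0]])

```text
time: 10.8
position: [584.3, 88.8, 89.7]
tool_rot: [-2.163, -2.278, -0.001]
contact_force: [-1.9, 1.3, -10.6]
finger_gap: 27.0
```

>>> send_rows(targets=[[0,0,0,-0.003,0,0,0],[0,0,0,-0.006,0,0,0],[0,0,0,-0.009,0,0,0],[0,0,0,-0.012,0,0,0],[0,0,0,-0.0135,0,0,0],[0,0,0,-0.0135,0,0,0],[0,0,0,-0.0135,0,0,0],[0,0,0,-0.0135,0,0,0],[0,0,0,-0.0135,0,0,0],[0,0,0,-0.0135,0,0,0]])

```text
time: 11.8
position: [584.4, 88.5, 76.5]
tool_rot: [2.163, 2.278, 0.0]
contact_force: [-5.9, 1.9, 0.9]
finger_gap: 27.2
```

>>> send_rows(targets=[[0.5,0,0,0,0,0,0],[0.5,0,0,0,0,0,0],[0.5,0,0,0,0,0,0],[0.5,0,0,0,0,0,0],[0.5,0,0,0.02,0,0,0],[0.5,0,0,0.05,0,0,0],[0.5,0,0,0.09,0,0,0],[0.5,0,0,0.12,0,0,0],[0.5,0,0,0.13,0,0,0],[0.5,0,0,0.13,0,0,0]])

```text
time: 12.8
position: [585.2, 88.6, 207.3]
tool_rot: [2.162, 2.277, 0.004]
contact_force: [-0.9, -0.7, -0.6]
finger_gap: 46.0
```

Run:
```python
from h import *
p=snap('wrist','w5.png');a=snap('scene');b=snap('side');s=bot.state();print(s['time'],s['position'],s['contact_force'])
for n,q,bx in [('w',p,(220,100,340,400)),('scene',a,(225,200,360,310)),('side',b,(240,180,410,280))]:
    for c in ['yellow','red']:
        for x in blobs(q,c,bx): print(n,c,x)
    for z in (108,118): print(n,'knob top pred',z,proj(q,[[585.6,87.5,z]]).round(1).tolist())
    for z in (106,116): print(n,'L top pred',z,proj(q,[[583.4,132,z]]).round(1).tolist())
print(proj(a,[[587.1,57.5,108]]),proj(b,[[587.1,57.5,108]]))
sc=np.vstack([cv2.resize(a['img'][195:275,220:360],(560,320),interpolation=cv2.INTER_CUBIC),cv2.resize(b['img'][175:255,250:390],(560,320),interpolation=cv2.INTER_CUBIC)])
cv2.imwrite('pics/sc.png',sc[:600])
```

```text
12.95 [583.22381258  88.32542332 204.24710807] [ 0.33190432  0.355636   -1.07645047]
w yellow (np.int32(791), array([279.9, 395.9]), array([220, 392, 120,   8], dtype=int32))
w yellow (np.int32(387), array([279. , 275.5]), array([274, 255,  11,  40], dtype=int32))
w yellow (np.int32(374), array([279.3, 166.2]), array([272, 153,  16,  27], dtype=int32))
w red (np.int32(605), array([278.9, 314.6]), array([261, 302,  37,  22], dtype=int32))
w red (np.int32(596), array([278.9, 214.9]), array([266, 200,  27,  29], dtype=int32))
w knob top pred 108 [[279.6, 216.0]]
w knob top pred 118 [[279.6, 219.1]]
w L top pred 106 [[279.8, 168.9]]
w L top pred 116 [[279.8, 170.4]]
scene yellow (np.int32(218), array([269.5, 219.7]), array([264, 209,  12,  23], dtype=int32))
scene yellow (np.int32(187), array([320.8, 232.7]), array([316, 223,  11,  21], dtype=int32))
scene red (np.int32(176), array([261.6, 202.5]), array([244, 200,  32,   8], dtype=int32))
scene red (np.int32(158), array([301.8, 222.7]), array([297, 215,  11,  16], dtype=int32))
scene red (np.int32(153), array([233.5, 224. ]), array([227
[... 249 characters left out ...]
14, 211,  10,  28], dtype=int32))
side yellow (np.int32(206), array([285.7, 197.7]), array([281, 186,  11,  25], dtype=int32))
side red (np.int32(313), array([251.8, 187.9]), array([240, 180,  27,  21], dtype=int32))
side red (np.int32(285), array([344.4, 263.7]), array([333, 255,  23,  20], dtype=int32))
side red (np.int32(202), array([287.3, 274.2]), array([277, 267,  26,  13], dtype=int32))
side red (np.int32(148), array([297. , 201.5]), array([292, 194,  12,  15], dtype=int32))
side knob top pred 108 [[297.2, 195.9]]
side knob top pred 118 [[297.2, 192.1]]
side L top pred 106 [[285.7, 188.3]]
side L top pred 116 [[285.6, 184.5]]
[[289.64474974 217.10215014]] [[305.29753188 201.85769034]]
```

View pics/w5.png

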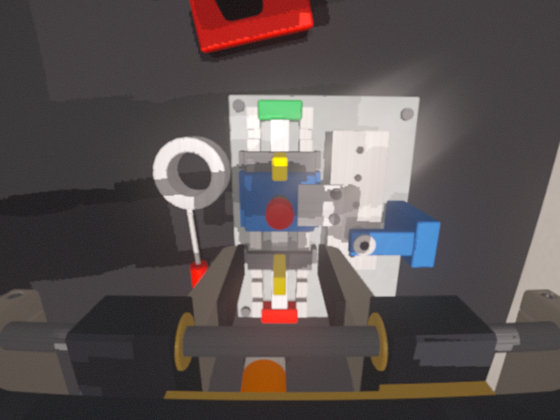

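View pics/sc.png

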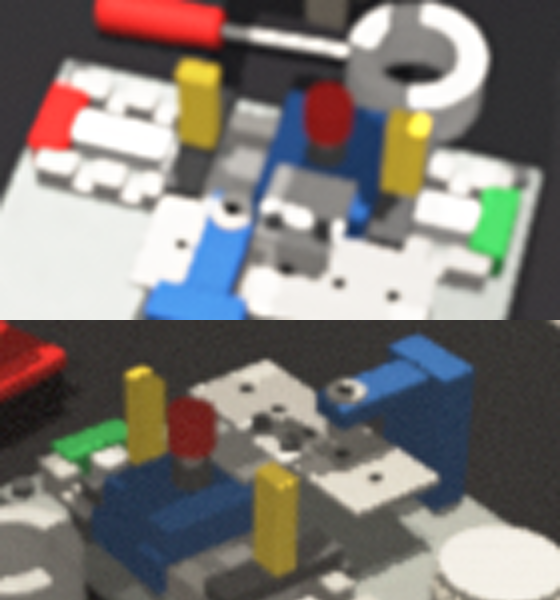

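Run:
```python
from h import *
a=snap('scene');b=snap('side')
for q in (a,b): print('R',proj(q,[[589.3,11,106]]).round(1),'L0',proj(q,[[585,102,106]]).round(1))
for n in ['spray_can','tape_roll','screwdriver','driver']:
    for q in (a,b): print(n,np.round(bot.regions_of(n,q)[0]['pixel']),end=' ')
```

```text
R [[269.6 213. ]] L0 [[309.  222.2]]
R [[318.4 212.3]] L0 [[293.4 193.9]]
spray_can [198. 192.] spray_can [371. 268.] tape_roll [269. 228.] tape_roll [252. 239.] screwdriver [262. 200.] screwdriver [293. 280.] driver [394. 235.] driver [235. 170.]
```

```bash
python3 -c "
from station import bot
print(bot.finish_job(),bot.state()['time'])"
```

```text
the job is handed in; nothing more can be done
the job is handed in; nothing more can be done
```

The jig is on its next hole towards the green tag, and I handed the job in at about 13 s of robot time.

**What I did:** The green tag is at the jig's +y end. I lifted the left stop 13 mm, moved it 30 mm outward and lowered it into the next notch. I then pulled the knob up 13.5 mm, slid the carriage 30 mm (30.4 mm measured), lowered the knob, let go and raised the arm clear.

**Last checks:**
- **Pin:** the knob's height in the scene and side views matches the pin fully home to within about 1 px. Pin-up would have shown about 3–4 px higher. The vertical force was about 1 N once it was lowered.
- **Left stop:** its top is where a seated stop should be in the side view, and the tool went down to its grasp height with no force. In the scene view its shift disagreed by about 2 px with the first picture, where part of the tab's top seems to have been missed. The right stop, which never moved, shows an offset at least as large, so I take the left one as seated.
- **Other things:** the right stop, can, driver and screwdriver appear at their starting pixels, within a few pixels. For the tape roll, the network gave a wrong hit on the right stop in the last scene view, but the side view was unchanged. The arm never went near it.

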